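# Take the combination padlock off the control box cover and present it open

## Robot

A 6-joint arm with a two-finger parallel gripper is mounted at the origin on the work surface. World frame = base frame: x ahead of the robot, y to its left, z up, the work surface at z = 0. Lengths are in mm, angles in degrees, forces in N, time in s.
With the tool pointing down it reaches from about 350 to 850 mm from the base axis. Payload 8.1 kg.
Tool frame: the origin (TCP) lies between the finger pads; the fingertips stand 19 mm ahead of it and the grasp point (between the pads) is the TCP (nose_length is the distance from the TCP to the fingertips, in mm); y points along the fingers, x is the direction in which the jaws open and shut, and the axes are right-handed (so a half turn about y gives the same grasp; the last joint's range is limited). The gripper opens to 85 mm and grips with 20 to 120 N. Pads are 22 mm wide; open, the fingers measure 114 mm over their backs; the gripper's body (76 mm by 85 mm) begins 54 mm behind the grasp point. The pads swing forward as they close: fully open they stand 13 mm farther back than shut.
Start: joints at [67.185, 7.471, 85.268, -0, 87.261, -4.893], TCP at [184.613, 570.897, 250.292] pointing down, gripper open.
Joint ranges: [-169.43, 169.43], [-51.17, 129.36], [1.28, 143.12], [-76.62, 256.62], [0, 156.53], [-152.29, 152.29]. Speed limits (degrees/s): [136.94, 136.94, 159.86, 180, 180, 180].

## Interface

Orientations are given as [roll, pitch, yaw] about the fixed x, y, z axes, in that order (R = Rz(yaw) Ry(pitch) Rx(roll)).
In Python, from bench import sense, snapshot, camera_info, hand_in, nose_length gives the robot as it stands.
- The arm moves only by the tool arm_command, never from a script. Its argument "commands" is a list of rows, each a list of 3 entries, a list of its own where there are three numbers: the opening in per cent of the stroke, from 0 (shut) to 100 (fully open), then the shift along the world's x, y, z in units of 30 mm (1.0 is 30 mm), then the turn, a rotation vector about the world's x, y, z in degrees. A call has 1 to 5 rows; each row shifts and turns the pose as measured when the row begins; what a row does not reach is not made up. A row lasts 1/12 s, in which the tool goes at most 41.7 mm and 7.16 degrees, less where a joint would pass 70% of its speed; a pose out of reach is approached as far as the arm can. A call is refused whole if a number of a shift passes 1 or a number of a turn 7.16, either way. A call with a gripper value outside its range is refused whole. The fingers move at their own pace and stop on an object; "force" is the grip in N (left out, the last holds). Time passes only in rows, so rows that do not move let the fingers close. It gives the time, the measured TCP pose, the force and the opening at its end, in the units of the state.
- sense(): the state, without advancing time (a new reading comes with each control period).
- snapshot(name): name is "side" or "top"; returns the picture (400x640x3 uint8, blue, green, red); there is no depth.
- camera_info(name): a dict with "fx", "fy", "cx", "cy" (pixels), "k1" (the pictures are not rectified: a ray, as slopes to the right and down, at radius r is drawn at 1 + k1 r^2 times it, then the intrinsics apply), "rvec" (rotation vector, rad) and "tvec" (3), from world to camera coordinates, as OpenCV has them. Camera axes: x right, y down, z forward; pixel columns grow to the right and rows downward; lengths in mm; the calibration is good to about 2 mm. A picture is of the moment at which its call begins. camera_info takes no time and is no camera call.
- hand_in(): hands the job in, once; it reports no verdict.
The state is a dict: "time": time; "joint_pos": joint angles; "qd": joint speeds; "joint_efforts": joint torques, N m; "tool_pos": TCP position; "tcp_rot": TCP orientation; "ft_force": force on the tool from outside, world axes, zero at the start; "wrist_torque": the same for the moment, N m; "finger_gap": finger opening in mm.
Only numpy, scipy, OpenCV 4.12 (cv2) and the standard library are available. Lean on these libraries where they do the work, as an engineer would, in place of code of your own. Each camera call takes 0.05 s, during which the arm holds its last target. There are 200 camera calls.

## Task

The button cover of the test bench's control box is locked with the red combination padlock, and all but the last number of its combination is already dialled. Turn the dial clockwise through its clicks until the yellow mark stands at the white mark beside the shackle, pull the lock straight back from the staple without wrenching it until the shackle is fully open, then move it forward again so the shackle's open end leaves the staple, and lift it off. Finish while holding the lock still in the gripper, open, level with its dial up and at least 10 cm above the box's panel, with the cover left shut and everything else left where it is.

Things in the scene. Friction and masses are not known exactly. Their poses are not given: they have to be found in the camera images.
- ctrlbox: grey control box fixed on the bench, 260 x 260 x 75 mm. Origin: centre of its underside; x runs from its front edge (near the robot) to its back, z up. Lock cradle on the front of its panel, clear cover (top at z = 105) on the back half from x = 40, a red emergency stop 30 mm high beside the cover at (85, 98)
- cradle (a point): centre of the top of the padlock cradle's steel plate, box frame (-57, 0, 80) mm. The lock lies on this plate (box x = -117 to -35, y = -33 to 33) between two upright cheeks 3 mm thick: inner faces at y = +-27.5, tops 12 mm above the plate, x = -82 to -32. The cradle is open at front and back
- staple (a point): middle of the eye of the steel staple standing on the panel, box frame (-15, 13, 94) mm: an upright arch 4 mm thick in the box's x, set across it. The eye is 13 mm wide in y (y = 6.5 to 19.5), up to z = 102; the arch is 21 mm wide with its top at z = 106
- cover (a joint): hinge of the clear cover at its far edge, rad: 0 = shut, grows as it lifts. A flat steel hasp strap 3 mm thick runs from the cover along the panel and fits over the staple, below the shackle. It lies shut by its own weight
- lock: red combination padlock, about 0.35 kg in all, lying on its back in the cradle, dial up. Body 54 (x) x 52 (y) x 30 (z) mm; origin: centre of the body's underside; x points to the shackle (away from the robot, along the box's x), z out of the dial. Origin starts 42 +- 3 mm in front of the staple's plane. Its sides stand 18 mm clear above the cheeks and can be gripped there (52 mm)
- crown (a point): middle of the shackle's crown. The steel shackle, 7 mm thick, lies at lock z = 14; heel leg at y = -13 (stays in the body), toe leg at y = +13, which goes through the staple's eye. Shut, this point is at lock x = 54.5 (inner side of the crown at 51) and the toe ends 6 mm inside the body. It moves with the shackle
- knob_mid (a point): on the dial's axis at mid-height of the knob, lock frame (0, 0, 42.5). The dial is a black flange 43 mm across, z = 30 to 33, with a round fluted knob 25 mm across on it, z = 33 to 50; the dial does not come off, and the lock can be pulled and lifted by it
- dial_mark (a point): middle of the yellow mark on the dial's flange (18.5 mm off the axis), the last number of the combination; a yellow line on the knob's top points to it. Eleven white ticks mark the other numbers, 30 degrees apart
- index_mark (a point): white mark on the lock's body at the edge beside the shackle, lock frame (24.8, 0, 30)
- dial (a joint): dial angle, rad, grows clockwise seen from above: 0 = yellow mark at the white mark (opens). Starts between -2.9 and -0.8, at or close to a click; stops at -5.0 and 1.2. It clicks softly into place every 0.524 rad (about 0.2 Nm to turn past each). The shackle can be drawn only with the dial within about 0.1 of 0
- shackle (a joint): how far the shackle is drawn out, m: 0 shut, 0.020 fully open (stop). With the dial set it slides against 4 N friction and stays put. Pulling the lock to its -x takes up about 7 mm slack until the crown bears on the staple, then draws it 20 mm. Open, the toe leg ends 14 mm from the body; move the lock 35 mm forward (origin 34 +- 4 mm before the staple's plane) and it lifts straight off
- brass_padlock: bystander: small brass key padlock, shut, lying on the box's panel at its front right (32 x 38 x 15 mm body); origin: middle of the underside of its body
- multimeter: bystander: blue and black multimeter, 85 x 155 x 36 mm, left of the box; origin: centre of the underside
- screwdriver: bystander: green screwdriver 190 mm long, lying in front of the box; origin: underside
- battery_a: bystander: AA battery, 14 x 51 mm, lying in front of the box at the right
- battery_b: bystander: second AA battery
- coupling: bystander: aluminium knurled coupling ring, 44 mm across, 34 mm high, front left of the box; origin: centre of the underside
- bush: bystander: turned steel bush, 48 mm across, 30 mm high, at the box's left rear; origin: centre of the underside
- drill: bystander: blue cordless drill lying on its side right of the box, about 220 x 185 x 65 mm; origin under its motor housing
There are look-alikes about, which are no part of the job. Of the things that look like the lock, the smallest one is meant.

How it is judged (in metres and radians):
On the way, in this order (a step that is already met when the one before it is completed fails the run):
1. the dial is at the last number (within 0.2 rad) with the shackle still shut (value of joint dial between -0.2 and 0.2 rad and value of joint shackle below 0.004 m), for 0.2 s.
2. the shackle is drawn open at least 16 mm while the lock is still down on the box (value of joint shackle above 0.016 m and height (world z) of lock below 0.095 m), for 0.1 s.
At the end, for the whole second after the job is handed in: the padlock is held in the gripper, off the box and the staple, its underside more than 165 mm above the bench (90 mm above the box's panel), level with its dial up within 0.35 rad, at rest (below 0.03 m/s), its shackle drawn at least 15 mm; the cover is shut (below 0.1 rad) (value of joint shackle above 0.015 m and height (world z) of lock above 0.165 m and angle between lock's own z axis and vertical below 0.35 rad and contact force between the fingers and lock above 1 N and contact force between lock and ctrlbox below 0.1 N and linear speed of lock below 0.03 m/s and value of joint cover below 0.1 rad); the arm keeps its last pose, push and grip.
It fails at once if the lock is wrenched: more than 80 N between it and the control box (contact force between lock and ctrlbox above 80 N).
It fails at once if the cover is lifted more than 0.25 rad (value of joint cover above 0.25 rad).
It fails at once if a bystander is moved more than 25 mm (distance of any of brass_padlock, multimeter, screwdriver, battery_a, battery_b, coupling, bush, drill from where it was at the start of the episode above 0.025 m).
It also fails if it takes over 61 s, if anything falls off the work surface, if the arm or the gripper's body presses on something with over 40 N, if the wrist force passes 120 N, or if a joint passes its speed limit or range.

## Working session

There is one attempt and no reset: what is moved stays moved. The work goes in short steps, Python scripts to look and compute and a tool call to move; the robot and the scene stay as the last step left them, time stands still between calls to the robot, and variables do not carry over. Pictures are saved under pics/ and viewed, about 8 in all and at most 12, crops included, and the job is handed in when it is done.

Besides the shell and the picture viewer there is one more tool, called as name(argument=value, ...), one argument or row to a line, values as JSON. arm_command: Moves the arm, as the interface text tells. Its arguments: {"type":"object","properties":{"commands":{"type":"array"},"force":{"type":"number"}},"required":["commands"]}

```bash
mkdir -p pics; ls; cat > h.py <<'E'
import numpy as np, cv2
from bench import sense, snapshot, camera_info, hand_in, nose_length
def cam(n):
    c=camera_info(n); R=cv2.Rodrigues(np.array(c["rvec"],float))[0]; t=np.array(c["tvec"],float).ravel()
    return c,R,t
def proj(n,P):
    c,R,t=cam(n); p=np.atleast_2d(P)@R.T+t; s=p[:,:2]/p[:,2:]
    s=s*(1+c["k1"]*(s**2).sum(1,keepdims=True)); return s*[c["fx"],c["fy"]]+[c["cx"],c["cy"]]
def ray(n,uv):
    c,R,t=cam(n); d=(np.array(uv,float)-[c["cx"],c["cy"]])/[c["fx"],c["fy"]]; s=d.copy()
    for _ in range(20): s=d/(1+c["k1"]*(s@s))
    return -R.T@t, R.T@np.append(s,1)
def onz(n,uv,z):
    o,d=ray(n,uv); return o+d*(z-o[2])/d[2]
E
python3 - <<'E'
from h import *
for n in("top","side"):
    cv2.imwrite(f"pics/{n}0.png",snapshot(n)); c,R,t=cam(n); print(n,c["fx"],c["k1"],-R.T@t)
s=sense();print({k:np.round(v,2) for k,v in s.items()})
E
```

```text
pics
top 509.13802423512567 -0.1307549457392988 [ 287.63270829   18.64579028 1404.5414379 ]
side 477.78971956932196 0.023181239668598277 [ 190.67623317 -811.58603175  683.16590288]
{'time': np.float64(0.1), 'joint_pos': array([67.18,  7.51, 85.32,  0.  , 87.26, -4.89]), 'qd': array([-0.08, -0.1 , -0.25, -0.03,  0.01, -0.05]), 'joint_efforts': array([ 0.000e+00, -5.709e+01, -5.019e+01, -0.000e+00,  1.000e-02,
       -0.000e+00]), 'tool_pos': array([184.44, 570.46, 249.33]), 'tcp_rot': array([-89.99,   0.1 ,  72.08]), 'ft_force': array([-0.62, -0.47,  0.54]), 'wrist_torque': array([-0.02,  0.01, -0.04]), 'finger_gap': np.float64(85.32)}
```

View pics/top0.png

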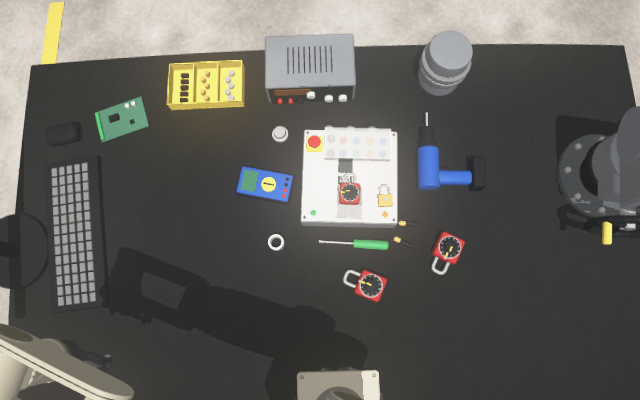

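View pics/side0.png

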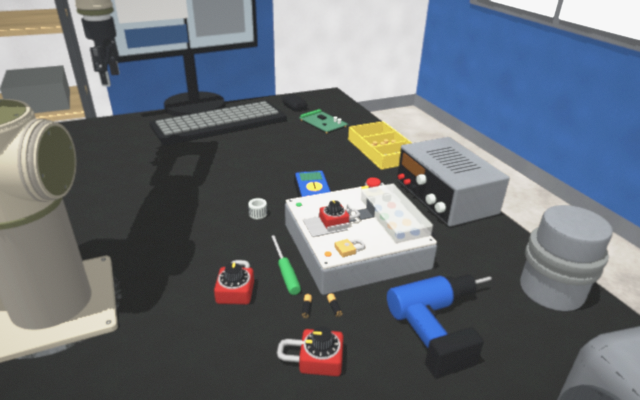

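Look-alikes (top view): red locks at (349,193) on the box, (449,248) and (370,285) on the bench. The one in the cradle at (349,193), the smallest, is meant. I'll check it in a close crop.

```bash
python3 - <<'E'
from h import *
im=cv2.imread("pics/top0.png"); si=cv2.imread("pics/side0.png")
a=cv2.resize(im[120:232,295:405],None,fx=5,fy=5,interpolation=cv2.INTER_CUBIC)
b=cv2.resize(si[190:250,300:380],None,fx=5,fy=5,interpolation=cv2.INTER_CUBIC)
out=np.zeros((560,560,3),np.uint8);out[:560,:550]=a
cv2.imwrite("pics/cropA.png",out);cv2.imwrite("pics/cropB.png",b)
hsv=cv2.cvtColor(im,cv2.COLOR_BGR2HSV)
m=((hsv[...,2]>150)&(hsv[...,1]<60)).astype(np.uint8);m[:, :298]=0;m[:,402:]=0;m[:124]=0;m[235:]=0
c=max(cv2.findContours(m,0,2)[0],key=cv2.contourArea);h=cv2.convexHull(c)
ap=cv2.approxPolyDP(h,6,True)[:,0];print(ap)
pts=np.array([onz("top",p,75)[:2] for p in h[:,0]]);print(cv2.minAreaRect(pts.astype(np.float32)))
for p in ap: print(onz("top",p,75).round(1))
r=((hsv[...,1]>150)&((hsv[...,0]<8)|(hsv[...,0]>172))&(hsv[...,2]>80)).astype(np.uint8)
n,l,s,ce=cv2.connectedComponentsWithStats(r)
for i in range(1,n):
    if s[i,4]>20: print("red",s[i],ce[i].round(1),onz("top",ce[i],110).round(1))
y=((hsv[...,1]>110)&(abs(hsv[...,0].astype(int)-27)<8)&(hsv[...,2]>120)).astype(np.uint8);y[:,:330]=0;y[:,365:]=0;y[:178]=0;y[210:]=0
n,l,s,ce=cv2.connectedComponentsWithStats(y)
for i in range(1,n): print("yel",s[i],ce[i].round(2),onz("top",ce[i],130).round(1))
E
```

```text
[[305 130]
 [396 132]
 [395 224]
 [301 221]]
((628.7103881835938, -48.40995788574219), (256.464599609375, 269.5972595214844), 86.68840026855469)
[755.9  68.6  75. ]
[ 742.  -180.9   75. ]
[ 487.4 -163.1   75. ]
[503.2  84.9  75. ]
red [308 136  11   9  47] [312.7 139.3] [716.6  47.5 110. ]
red [439 232  12   8  33] [443.8 234.5] [ 450.8 -282.8  110. ]
red [458 238   7  10  25] [461.6 242. ] [ 429.6 -327.4  110. ]
red [433 241  10  19  63] [437.1 251.8] [ 406.9 -262.3  110. ]
red [444 256  15   8  49] [452.2 260. ] [ 384.6 -299.6  110. ]
red [360 270  11   9  34] [364.1 273.1] [359.2 -73.4 110. ]
red [355 276  32  26 132] [371.5 290.6] [314.8 -90.3 110. ]
yel [342 191   3   2   4] [342.75 191.75] [566.8 -26.4 130. ]
yel [346 190   4   1   4] [347.5 190. ] [571.  -38.8 130. ]
```

View pics/cropA.png

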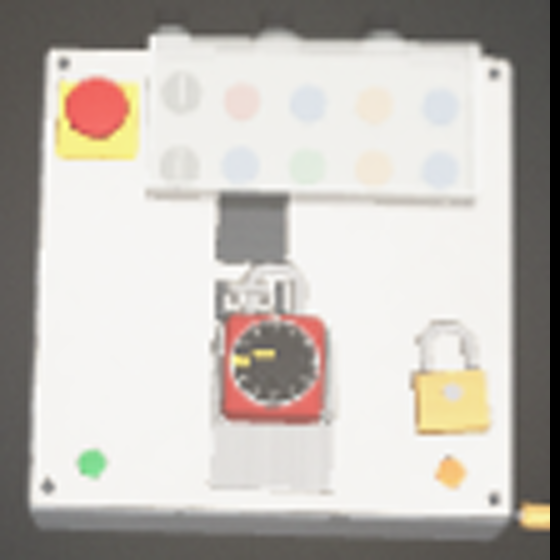

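```bash
python3 - <<'E'
from h import *
print("nose",nose_length() if callable(nose_length) else nose_length)
f=lambda u,v:(u/5+295-.4,v/5+120-.4)
scr=[onz("top",f(*p),75) for p in((64,64),(494,74),(494,498),(47,486))]
C=np.mean(scr,0);ax=(scr[0]+scr[1]-scr[2]-scr[3]);ay=scr[0]+scr[3]-scr[1]-scr[2]
print(np.round(scr,1),C.round(1),np.degrees(np.arctan2(ax[1],ax[0])),np.degrees(np.arctan2(-ay[0],ay[1])))
# red lock body corners z=110
b=[onz("top",f(*p),110) for p in((226,316),(321,316),(328,421),(222,418))]
print(np.round(b,1),np.mean(b,0).round(1))
fc=onz("top",f(277,364),113);mk=onz("top",f(240,361),113);kt=onz("top",f(264,353),130)
print("flange",fc.round(1),"mark",mk.round(1),"ang",np.degrees(np.arctan2(*(mk-fc)[[1,0]])),"kline",kt.round(1))
print("plate",[onz("top",f(*p),80).round(1) for p in((210,488),(330,491))])
P=np.append(np.mean(b,0)[:2],110)
print("side proj",proj("side",[P,[*fc[:2],130],[*C[:2],75]]).round(1))
E
```

```text
nose 19.0
[[ 748.7   62.2   75. ]
 [ 735.3 -173.3   75. ]
 [ 500.3 -159.6   75. ]
 [ 514.2   76.7   75. ]] [624.6 -48.5  75. ] -3.4474344774391326 -3.3223577661744974
[[595.3 -20.4 110. ]
 [593.7 -69.9 110. ]
 [537.8 -71.1 110. ]
 [541.2 -16.3 110. ]] [567.  -44.4 110. ]
flange [568.2 -45.8 113. ] mark [570.4 -26.7 113. ] ang 83.4192163172677 kline [570.5 -38.5 130. ]
plate [array([509.6,  -9.5,  80. ]), array([506. , -72.6,  80. ])]
side proj [[333.  210.4]
 [334.1 202.8]
 [356.7 219.1]]
```

View pics/cropB.png

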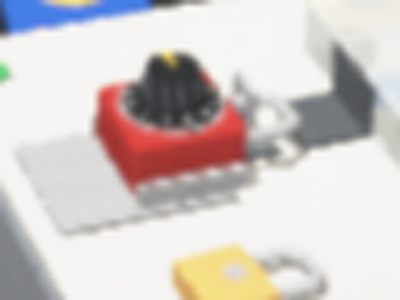

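Knob axis ≈ (567.8, −45.3), box yaw ≈ −3.4°. The two views agree. The dial is about 87–90° before the white mark, so three clicks.

arm_command(
  commands=[
    [55,[0.58,-0.93,0],[0,0,0.7]],
    [55,[0.58,-0.93,0],[0,0,0.7]],
    [55,[0.58,-0.93,0],[0,0,0.7]],
    [55,[0.58,-0.93,0],[0,0,0.7]],
    [55,[0.58,-0.93,0],[0,0,0.7]],
  ],
  force=20,
)

```text
time: 0.52
tool_pos: [268.7, 428.8, 244.9]
tcp_rot: [-89.8, 0.4, 76.2]
ft_force: [0.3, 0.9, 0.2]
finger_gap: 47.0
```

arm_command(
  commands=[
    [55,[0.58,-0.93,0],[0,0,0.7]],
    [55,[0.58,-0.93,0],[0,0,0.7]],
    [55,[0.58,-0.93,0],[0,0,0.7]],
    [55,[0.58,-0.93,0],[0,0,0.7]],
    [55,[0.58,-0.93,0],[0,0,0.7]],
  ],
)

```text
time: 0.93
tool_pos: [357.0, 281.3, 242.5]
tcp_rot: [-89.7, 0.5, 80.0]
ft_force: [0.7, -0.1, -0.8]
finger_gap: 47.0
```

arm_command(
  commands=[
    [55,[0.58,-0.93,0],[0,0,0.7]],
    [55,[0.58,-0.93,0],[0,0,0.7]],
    [55,[0.58,-0.93,0],[0,0,0.7]],
    [55,[0.58,-0.93,0],[0,0,0.7]],
    [55,[0.58,-0.93,0],[0,0,0.7]],
  ],
)

```text
time: 1.35
tool_pos: [445.5, 133.6, 241.1]
tcp_rot: [-89.6, 0.6, 83.7]
ft_force: [1.1, -0.2, 0.5]
finger_gap: 46.8
```

arm_command(
  commands=[
    [55,[0.6,-0.88,-0.15],[0,0,0.3]],
    [55,[0.6,-0.88,-0.15],[0,0,0.3]],
    [55,[0.6,-0.88,-0.15],[0,0,0.3]],
    [55,[0.6,-0.88,-0.15],[0,0,0.3]],
    [55,[0.6,-0.88,-0.15],[0,0,0.3]],
  ],
)

```text
time: 1.77
tool_pos: [538.2, -6.8, 217.4]
tcp_rot: [-89.6, 0.5, 85.3]
ft_force: [0.6, 0.3, 0.9]
finger_gap: 46.9
```

arm_command(
  commands=[
    [55,[0.6,-0.85,-0.15],[0,0,0]],
    [55,[0.35,-0.5,-0.2],[0,0,0]],
    [55,[0,0,0],[0,0,0]],
  ],
)

```text
time: 2.02
tool_pos: [568.6, -55.0, 203.6]
tcp_rot: [-89.5, 0.6, 85.0]
ft_force: [-0.9, 0.3, -0.1]
finger_gap: 46.7
```

arm_command(
  commands=[
    [55,[-0.03,0.32,-0.3],[0.5,-0.5,0.7]],
    [55,[0,0,-0.5],[0,0,0]],
    [55,[0,0,-0.5],[0,0,0]],
    [55,[0,0,-0.5],[0,0,0]],
    [55,[0,0,0],[0,0,0]],
  ],
)

```text
time: 2.43
tool_pos: [566.3, -45.3, 146.4]
tcp_rot: [-89.8, 0.0, 85.5]
ft_force: [-0.3, 0.4, -1.2]
finger_gap: 47.1
```

arm_command(
  commands=[
    [55,[0.06,0,-0.2],[0,0,0]],
    [45,[0,0,0],[0,0,0]],
  ],
)

```text
time: 2.6
tool_pos: [567.2, -44.3, 139.8]
tcp_rot: [-89.7, -0.0, 85.6]
ft_force: [-0.7, 0.5, -0.7]
finger_gap: 38.6
```

```bash
python3 - <<'E'
from h import *
a=snapshot("side");b=snapshot("top")
A=cv2.resize(a[140:250,280:400],None,fx=5,fy=5,interpolation=cv2.INTER_CUBIC)
cv2.imwrite("pics/s1.png",A)
print(proj("side",[567.8,-45.3,130]),sense()["tool_pos"],sense()["finger_gap"])
E
```

```text
[[333.83954947 202.74371289]] [568.34835606 -44.56739239 141.72591205] 38.29297205453355
```

View pics/s1.png

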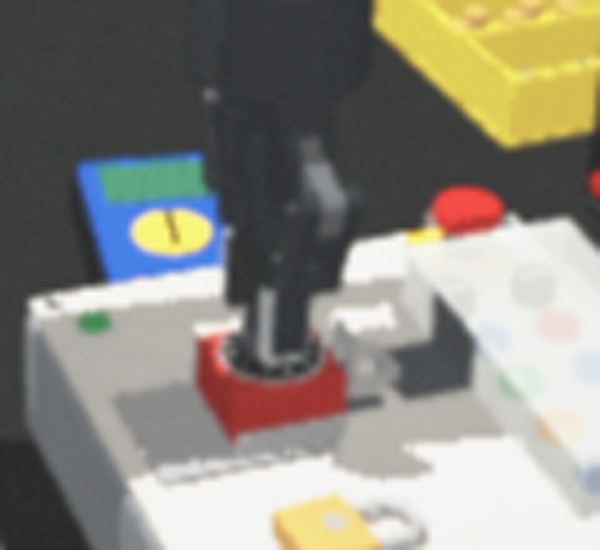

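The side view shows the fingers straddling the knob. The near fingertip ends at about pixel (336,212), just over the flange.

```bash
python3 - <<'E'
from h import *
for y in(-64,-70):
  for z in (113,118,123,128): print(y,z,proj("side",[[557,y,z],[579,y,z]]).round(1).tolist())
E
```

```text
-64 113 [[332.6, 215.0], [342.0, 212.9]]
-64 118 [[332.7, 213.1], [342.1, 210.9]]
-64 123 [[332.8, 211.1], [342.2, 209.0]]
-64 128 [[332.9, 209.1], [342.3, 207.0]]
-70 113 [[333.8, 216.5], [343.2, 214.4]]
-70 118 [[333.9, 214.6], [343.3, 212.4]]
-70 123 [[334.0, 212.6], [343.5, 210.4]]
-70 128 [[334.1, 210.6], [343.6, 208.5]]
```

arm_command(
  commands=[
    [45,[0,0,-0.19],[0,0,0]],
    [45,[0,0,0],[0,0,0]],
    [20,[0,0,0],[0,0,0]],
    [20,[0,0,0],[0,0,0]],
    [20,[0,0,0],[0,0,0]],
  ],
  force=40,
)

```text
time: 3.12
tool_pos: [570.1, -44.7, 138.7]
tcp_rot: [-90.1, 0.0, 85.6]
ft_force: [0.8, 1.2, -3.0]
finger_gap: 22.8
```

arm_command(
  commands=[
    [15,[0,0,0],[0,0,0]],
    [15,[0,0,0],[0,0,0]],
  ],
)

```text
time: 3.28
tool_pos: [570.0, -44.7, 138.6]
tcp_rot: [-90.1, 0.0, 85.6]
ft_force: [0.8, -0.2, -1.4]
finger_gap: 23.0
```

arm_command(
  commands=[
    [15,[0,0,0],[0,0,0]],
    [15,[0,0,0],[0,0,-5]],
    [15,[0,0,0],[0,0,-5]],
    [15,[0,0,0],[0,0,-5]],
    [15,[0,0,0],[0,0,-5]],
  ],
  force=70,
)

```text
time: 3.7
tool_pos: [569.5, -45.0, 138.8]
tcp_rot: [-90.0, 0.1, 65.0]
ft_force: [1.0, 0.4, -2.2]
finger_gap: 21.2
```

```bash
python3 - <<'E'
from h import *
s=sense();print({k:np.round(s[k],2) for k in("tool_pos","tcp_rot","ft_force","wrist_torque","finger_gap")})
E
```

```text
{'tool_pos': array([569.53, -45.03, 138.81]), 'tcp_rot': array([-9.002e+01,  6.000e-02,  6.496e+01]), 'ft_force': array([ 1.03,  0.39, -2.24]), 'wrist_torque': array([-0.02, -0.11, -0.01]), 'finger_gap': np.float64(21.16)}
```

```bash
python3 - <<'E'
from h import *
a=snapshot("side");b=snapshot("top")
f=lambda i:cv2.resize(i,(400,400),interpolation=cv2.INTER_CUBIC)
cv2.imwrite("pics/s2.png",np.hstack([f(a[185:235,310:360]),f(b[165:215,325:375])]))
E
```

```text
(no output)
```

View pics/s2.png

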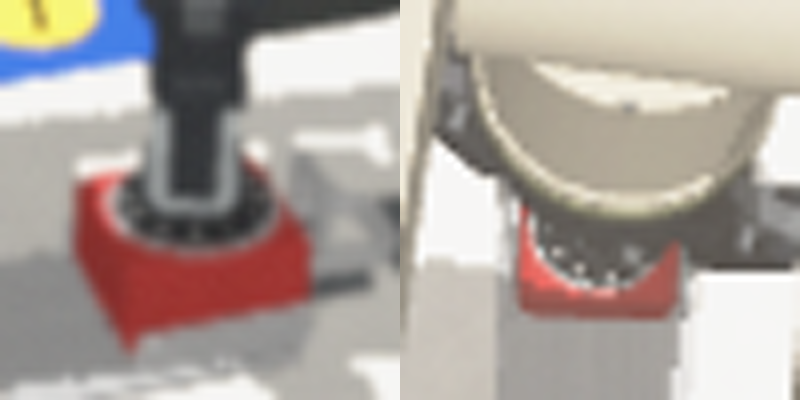

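arm_command(
  commands=[
    [15,[0,0,0],[0,0,-6]],
    [15,[0,0,0],[0,0,-6]],
    [15,[0,0,0],[0,0,-6]],
    [15,[0,0,0],[0,0,-6]],
  ],
)

```text
time: 4.13
tool_pos: [569.4, -45.1, 138.8]
tcp_rot: [-90.0, 0.1, 41.2]
ft_force: [1.3, 0.3, -1.2]
finger_gap: 21.4
```

```bash
cat > st.py <<'E'
from h import *
s=sense();print({k:np.round(s[k],2).tolist() for k in("time","tool_pos","tcp_rot","ft_force","wrist_torque","finger_gap")})
E
python3 st.py
```

```text
{'time': 4.13, 'tool_pos': [569.39, -45.11, 138.81], 'tcp_rot': [-90.01, 0.09, 41.22], 'ft_force': [1.3, 0.34, -1.19], 'wrist_torque': [-0.0, -0.28, -0.01], 'finger_gap': 21.44}
```

arm_command(
  commands=[
    [15,[0,0,0],[0,0,-6]],
    [15,[0,0,0],[0,0,-6]],
    [15,[0,0,0],[0,0,-6]],
    [15,[0,0,0],[0,0,-6]],
  ],
)

```text
time: 4.47
tool_pos: [569.6, -45.0, 138.8]
tcp_rot: [-90.0, 0.1, 16.9]
ft_force: [0.1, -1.2, -2.0]
finger_gap: 21.6
```

```bash
python3 st.py
```

```text
{'time': 4.47, 'tool_pos': [569.63, -44.99, 138.75], 'tcp_rot': [-90.02, 0.06, 16.89], 'ft_force': [0.08, -1.16, -2.01], 'wrist_torque': [0.05, -0.18, 0.3], 'finger_gap': 21.57}
```

arm_command(
  commands=[
    [15,[0,0,0],[0,0,-6]],
    [15,[0,0,0],[0,0,-6]],
    [15,[0,0,0],[0,0,-6]],
    [15,[0,0,0],[0,0,-3]],
    [15,[0,0,0],[0,0,0]],
  ],
)

```text
time: 4.88
tool_pos: [570.0, -45.1, 138.8]
tcp_rot: [-90.0, 0.0, -4.5]
ft_force: [0.3, 0.2, -1.2]
finger_gap: 21.3
```

```bash
python3 st.py; python3 - <<'E'
from h import *
a=snapshot("side");b=snapshot("top")
f=lambda i:cv2.resize(i,(400,400),interpolation=cv2.INTER_CUBIC)
cv2.imwrite("pics/s3.png",np.hstack([f(a[185:235,310:360]),f(b[165:215,325:375])]))
E
```

```text
{'time': 4.88, 'tool_pos': [569.98, -45.07, 138.79], 'tcp_rot': [-90.03, 0.01, -4.46], 'ft_force': [0.28, 0.21, -1.19], 'wrist_torque': [-0.12, -0.07, -0.09], 'finger_gap': 21.3}
```

View pics/s3.png

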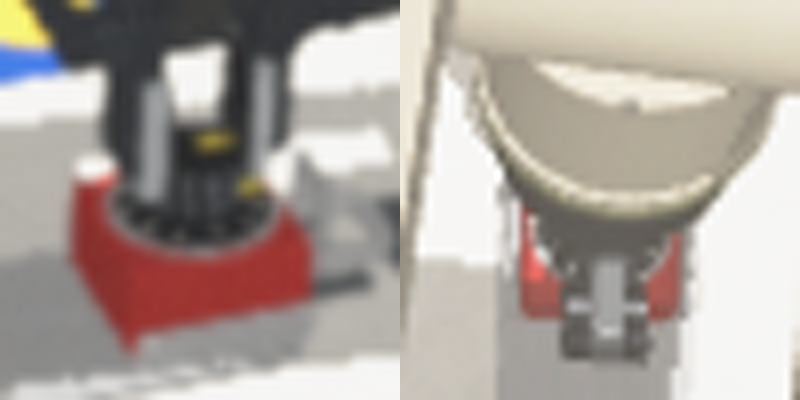

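The yellow mark now lies toward the shackle, at side pixel (341.2,208.4), and the knob's top line is at (336.6,202.5). Next I'll compute the dial angle.

```bash
python3 - <<'E'
from h import *
for c in([568.2,-45.5],[569.5,-45.2]):
  m=onz("side",(341.2-.5,208.4-.5),113)[:2]-c; k=onz("side",(336.6-.5,202.5-.5),130)[:2]-c
  print(m,np.hypot(*m),np.degrees(np.arctan2(m[1],m[0])),k,np.degrees(np.arctan2(k[1],k[0])))
print(proj("side",[[568.7+18.5*np.cos(np.radians(a)),-45.3+18.5*np.sin(np.radians(a)),113] for a in(-34,-19,-3.4,12,26)]).round(1))
E
```

```text
[16.43856242 -0.22919716] 16.440160148333987 -0.798803362378665 [5.32426198 1.08974745] 11.567297595814711
[15.13856242 -0.52919716] 15.147809138970374 -2.002067391885799 [4.02426198 0.78974745] 11.102997483057408
[[342.4 210.3]
 [342.5 209.1]
 [341.9 207.8]
 [340.8 206.7]
 [339.3 205.8]]
```

Dial measures within about 2° of the index. Pulling back in small steps, watching the force.

arm_command(
  commands=[
    [15,[-0.1,0.006,0],[0,0,0]],
    [15,[-0.1,0.006,0],[0,0,0]],
    [15,[-0.1,0.006,0],[0,0,0]],
  ],
)

```text
time: 5.23
tool_pos: [561.1, -44.5, 138.8]
tcp_rot: [-90.0, -0.1, -3.8]
ft_force: [3.9, -0.7, -3.6]
finger_gap: 21.8
```

arm_command(
  commands=[
    [15,[-0.1,0.006,0],[0,0,0]],
    [15,[-0.1,0.006,0],[0,0,0]],
  ],
)

```text
time: 5.4
tool_pos: [555.0, -44.1, 138.8]
tcp_rot: [-90.0, -0.2, -3.7]
ft_force: [3.9, -1.5, -4.4]
finger_gap: 21.1
```

arm_command(
  commands=[
    [15,[-0.1,0.006,0],[0,0,0]],
    [15,[-0.1,0.006,0],[0,0,0]],
    [15,[-0.1,0.006,0],[0,0,0]],
  ],
)

```text
time: 5.65
tool_pos: [545.3, -43.5, 138.8]
tcp_rot: [-90.0, -0.2, -3.7]
ft_force: [3.6, -0.1, -3.3]
finger_gap: 21.5
```

arm_command(
  commands=[
    [15,[-0.08,0.005,0],[0,0,0]],
  ],
)

```text
time: 5.73
tool_pos: [542.5, -43.4, 138.8]
tcp_rot: [-90.0, -0.2, -3.6]
ft_force: [3.5, -0.6, -3.7]
finger_gap: 21.4
```

arm_command(
  commands=[
    [15,[-0.06,0.004,0],[0,0,0]],
  ],
)

```text
time: 5.82
tool_pos: [541.3, -43.3, 139.2]
tcp_rot: [-90.0, -0.4, -3.7]
ft_force: [13.6, -0.1, -8.4]
finger_gap: 21.8
```

Shackle drawn to its stop: about 28 mm of travel, then the force rises. Next, forward 35 mm.

arm_command(
  commands=[
    [15,[0,0,0],[0,0,0]],
    [15,[0.15,-0.009,0],[0,0,0]],
    [15,[0.2,-0.012,0],[0,0,0]],
    [15,[0.2,-0.012,0],[0,0,0]],
    [15,[0.2,-0.012,0],[0,0,0]],
  ],
)

```text
time: 6.23
tool_pos: [562.4, -44.3, 138.8]
tcp_rot: [-90.0, -0.1, -3.6]
ft_force: [-1.3, -0.1, 0.2]
finger_gap: 21.4
```

arm_command(
  commands=[
    [15,[0.2,-0.012,0],[0,0,0]],
    [15,[0.15,-0.009,0],[0,0,0]],
    [15,[0,0,0],[0,0,0]],
  ],
)

```text
time: 6.48
tool_pos: [575.2, -45.1, 138.8]
tcp_rot: [-90.0, -0.1, -3.6]
ft_force: [-1.5, 0.6, 1.3]
finger_gap: 21.7
```

Forward without resistance. A quick look before lifting.

arm_command(
  commands=[
    [15,[0.03,0,0],[0,0,0]],
  ],
)

```text
time: 6.57
tool_pos: [576.2, -45.1, 138.8]
tcp_rot: [-90.0, -0.0, -3.6]
ft_force: [-4.1, -0.3, 2.1]
finger_gap: 21.4
```

```bash
python3 st.py; python3 - <<'E'
from h import *
a=snapshot("side")
cv2.imwrite("pics/s4.png",cv2.resize(a[180:240,315:395],None,fx=8,fy=8,interpolation=cv2.INTER_CUBIC))
E
```

```text
{'time': 6.57, 'tool_pos': [576.23, -45.14, 138.75], 'tcp_rot': [-90.01, -0.04, -3.63], 'ft_force': [-4.13, -0.29, 2.13], 'wrist_torque': [0.02, 0.64, 0.01], 'finger_gap': 21.38}
```

View pics/s4.png

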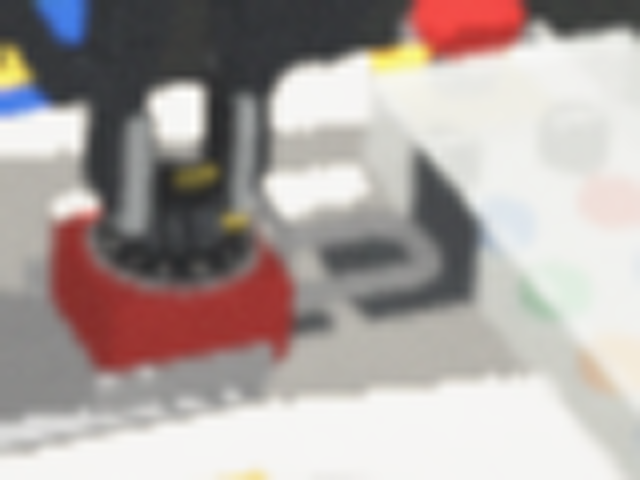

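The shackle is out with its crown at about (369,213), short of the cover. A stationary row will show whether the load is real.

arm_command(
  commands=[
    [15,[0,0,0],[0,0,0]],
    [15,[0,0,0],[0,0,0]],
  ],
)

```text
time: 6.78
tool_pos: [576.4, -45.1, 138.8]
tcp_rot: [-90.0, -0.1, -3.6]
ft_force: [-1.1, -0.1, 0.1]
finger_gap: 21.2
```

```bash
python3 st.py
```

```text
{'time': 6.78, 'tool_pos': [576.44, -45.14, 138.77], 'tcp_rot': [-90.01, -0.07, -3.63], 'ft_force': [-1.08, -0.08, 0.07], 'wrist_torque': [-0.05, 0.25, -0.02], 'finger_gap': 21.2}
```

Load settled. Lift slowly first.

arm_command(
  commands=[
    [15,[0,0,0.1],[0,0,0]],
    [15,[0,0,0.1],[0,0,0]],
    [15,[0,0,0.1],[0,0,0]],
  ],
  force=80,
)

```text
time: 7.03
tool_pos: [575.4, -44.9, 146.7]
tcp_rot: [-90.0, 0.0, -3.6]
ft_force: [0.5, -0.5, -4.2]
finger_gap: 21.3
```

arm_command(
  commands=[
    [15,[0,0,0.1],[0,0,0]],
    [15,[0,0,0.15],[0,0,0]],
    [15,[0,0,0.2],[0,0,0]],
    [15,[0,0,0.2],[0,0,0]],
  ],
)

```text
time: 7.37
tool_pos: [574.6, -44.8, 167.1]
tcp_rot: [-90.0, 0.1, -3.6]
ft_force: [0.0, 1.3, -3.9]
finger_gap: 20.8
```

arm_command(
  commands=[
    [15,[0,0,0.5],[0,0,0]],
    [15,[0,0,0.6],[0,0,0]],
    [15,[0,0,0.7],[0,0,0]],
    [15,[0,0,0.7],[0,0,0]],
    [15,[0,0,0.5],[0,0,0]],
  ],
)

```text
time: 7.78
tool_pos: [572.2, -44.4, 259.9]
tcp_rot: [-89.9, 0.4, -3.6]
ft_force: [0.1, -0.0, -2.7]
finger_gap: 21.0
```

arm_command(
  commands=[
    [15,[0,0,0.2],[0,0,0]],
    [15,[0,0,0],[0,0,0]],
    [15,[0,0,0],[0,0,0]],
    [15,[0,0,0],[0,0,0]],
    [15,[0,0,0],[0,0,0]],
  ],
)

```text
time: 8.2
tool_pos: [573.9, -44.6, 270.9]
tcp_rot: [-90.0, -0.0, -3.6]
ft_force: [-0.6, -0.0, -3.4]
finger_gap: 21.2
```

```bash
python3 st.py; python3 - <<'E'
from h import *
a=snapshot("side")
cv2.imwrite("pics/s5.png",cv2.resize(a[130:290,240:450],None,fx=3.6,fy=3.6,interpolation=cv2.INTER_CUBIC))
E
```

```text
{'time': 8.2, 'tool_pos': [573.93, -44.65, 270.94], 'tcp_rot': [-89.99, -0.01, -3.64], 'ft_force': [-0.56, -0.04, -3.39], 'wrist_torque': [-0.03, 0.09, -0.05], 'finger_gap': 21.24}
```

View pics/s5.png

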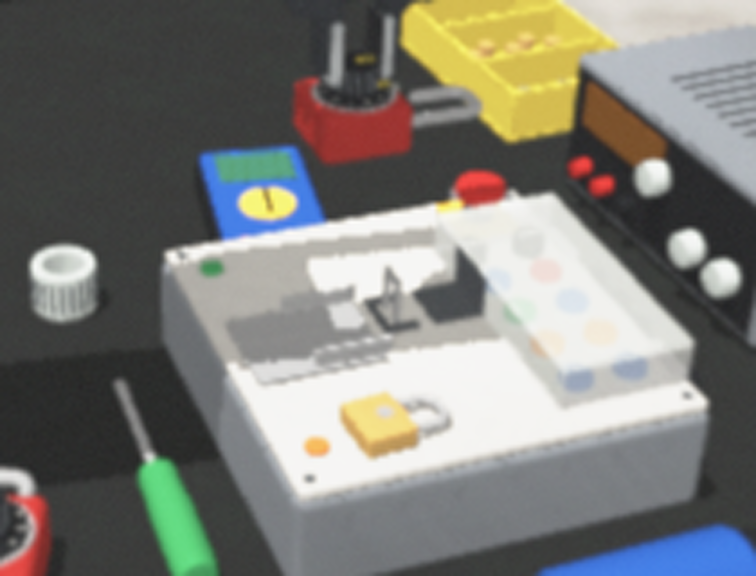

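The lock hangs level and open, clear of the staple. The cover is shut, and the brass padlock and the other things in view have not moved.

```bash
python3 -c "
from bench import hand_in
print(hand_in())"
```

```text
the job is handed in; nothing more can be done
None
```

I did the job and handed it in at 8.2 s of the 61 s allowed; the hand-in reports no verdict. I gripped the cradle lock's knob and turned the dial 90° clockwise (three clicks). I then pulled back about 28 mm until the shackle met its stop, moved forward 35 mm and lifted the lock off.

**Dial:** it measured within about 3° of the white mark by the flange mark. The knob's top line read about 11–12°, roughly 15° off, but on a very short baseline. I went by the flange mark, and the shackle then drew freely.

**Pull:** readings at the end of each move were about 4 N while sliding and 13.6 N at the stop, well below the 80 N limit.

**Before the lift:** a brief 4 N push and 0.6 Nm twist showed after the forward move. They settled to about 1 N and 0.25 Nm.

**Last checks:**
- **Lock:** held in the gripper, open and dial up, with the tool at rest. It looks level in the last side picture, with the gripper vertical. The wrist carries 3.4 N, which is the lock's weight.
- **Height:** the underside is at about 212 mm, worked out from the 132 mm lift.
- **Cover and bystanders:** the cover is shut, and nothing in that picture appears disturbed. It cut off the batteries, the bush and most of the drill, so I did not see those at the end.
- **Finger opening:** it reads about 21 mm on the 25 mm knob. I did not find out why; the grip held throughout.

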